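# Put the sealed tin away in the flip-top organiser

### The arm

A 6-joint arm with a two-finger parallel gripper is mounted at the origin on the work surface. World frame = base frame: x ahead of the robot, y to its left, z up, the work surface at z = 0. Lengths are in mm, angles in degrees, forces in N, time in s.
With the tool pointing down it reaches from about 300 to 850 mm from the base axis. Payload 4.2 kg.
Tool frame: the origin (TCP) lies midway between the tips of the shut fingers; the grasp point (between the pads) lies 19 mm behind it; z points along the fingers, y is the line along which they close (so a half turn about z gives the same grasp; the last joint's range is limited). The gripper opens to 91 mm and grips with 3 to 60 N. Pads are 32 mm wide; open, the fingers measure 118 mm over their backs; the gripper's body (76 mm by 178 mm) begins 60 mm behind the grasp point.
Start: joints at [-68.927, 18.312, 89.639, -0, 72.044, -1.146], TCP at [217.442, -532.318, 213.976] pointing down, gripper open.
Joint ranges: [-177.97, 177.97], [-48.28, 115.42], [12.27, 149.76], [-77.06, 257.06], [2.81, 150.46], [-146.56, 146.56]. Speed limits (degrees/s): [147.25, 147.25, 180, 180, 180, 180].

### API

Orientations are given as [roll, pitch, yaw] about the fixed x, y, z axes, in that order (R = Rz(yaw) Ry(pitch) Rx(roll)).
In Python, from bench import r gives the robot as it stands. The module is installed in compiled form; this text tells all that it offers.
- The arm moves only by the tool move_arm, never from a script. Its argument "rows" is a list of rows, each a list of 7 numbers: the shift along the tool's x, y, z in cm, then the turn, a rotation vector about the tool's x, y, z in degrees, then the opening, from -1 (shut) to 1 (fully open). A call has 1 to 12 rows; each row is the pose to reach, as a shift and turn from the pose commanded when the call began, along the tool's axes at that moment; what a row does not reach only later rows make up. A row lasts 1/12 s, in which the tool goes at most 41.7 mm and 7.16 degrees, less where a joint would pass 70% of its speed; a pose out of reach is approached as far as the arm can. A call with a gripper value outside its range is refused whole. The fingers move at their own pace and stop on an object; "squeeze" is the grip in N (left out, the last holds). Time passes only in rows, so rows that repeat a pose let the fingers close. It gives the time, the measured TCP pose, the force, the opening and the grip force at its end, in the units of the state.
- r.observe(): the state, without advancing time (a new reading comes with each control period).
- r.grab_frame(name): name is "scene" or "side" or "wrist"; returns (picture, depth): 480x640x3 uint8, red, green, blue; 480x640 float32, mm along the optical axis (not along the pixel's ray), 0 where there is no reading.
- r.camera_params(name): a dict with "fx", "fy", "cx", "cy" (pixels), "extrinsics" (4x4, takes a point from world to camera coordinates). Camera axes: x right, y down, z forward; pixel columns grow to the right and rows downward; lengths in mm; the calibration is good to about 2 mm. A picture is of the moment at which its call begins: read the wrist's pose just before it. camera_params takes no time and is no camera call; for the wrist camera it gives the pose at the moment of the call.
- r.finish_job(): hands the job in; it is judged then, once.
Trained networks look in the newest picture that a camera, given by its name, has taken for a name from the list of things; names that differ only in an ending like _2 or _b are one class to them, and where a whole thing is asked for, a point or a joint stands for the part that bears it (a point fixed in the world has none). Each returns a list of dicts, best first, with "conf" (0 to 1); they miss things now and then, are a little off and sometimes report something else, mostly with a low value. They report only what shows in the picture. A call takes as long as a camera call. They do not tell look-alikes from the thing itself.
- r.spot_in(name, camera): "position" ([column, row] as shares, 0 to 1, of the picture: columns of its width, rows of its height, amid what is visible of it).
- r.mark_of(name, camera): "position" ([column, row] as shares, 0 to 1, of the picture: columns of its width, rows of its height: a listed point, or the origin of a listed thing).
The state is a dict: "time": time; "q": joint angles; "qvel": joint speeds; "effort": joint torques, N m; "position": TCP position; "eef_rot": TCP orientation; "ft_force": force on the tool from outside, world axes, zero at the start; "moment": the same for the moment, N m; "width": finger opening in mm; "finger_force": force on a finger pad.
Only numpy, scipy, OpenCV 4.12 (cv2) and the standard library are available. Lean on these libraries where they do the work, as an engineer would, in place of code of your own. Each camera call takes 0.05 s, during which the arm holds its last target. There are 200 camera calls.

### The job

Put the round tin away in the wide compartment of the organiser: first lift the loupe off its lid and set it down standing in the square wooden holder, then swing the wide lid back until it meets its stop, and set the tin down upright on the floor of that compartment. Set the loupe and the tin down while still holding them rather than dropping them, leave the lid standing fully open at its stop, and do not disturb the blower, the screwdriver stand or the narrow compartment with its half-open lid.

Things in the scene. Friction and masses are not known exactly. Their poses are not given: they have to be found in the camera images.
- wide_box: The wide compartment of the organiser: a black plastic open box fixed to the table, outside 130 (x) x 160 (y) x 60 mm high, walls and floor 4 mm. Origin at the centre of its underside, z up; its own x axis points from the front (lid's free edge, robot side) to the hinge. Its position and yaw vary; it may stand left or right of the narrow compartment.
- wide_lid (a joint): Angle of the wide compartment's lid, rad: 0 closed (starts closed), 1.75 at its stop, where it leans 10 degrees back past upright. The hinge is stiff: the lid stays at any angle where it is left; 2 to 3 N at the bar moves it. The lid is a 6 mm plate, 130 x 160 mm, lying on the rim (underside 60 mm, top 66 mm above the table when closed), 0.15 kg.
- wide_lid_hinge (a point): Point on the hinge axis at the middle of the wide box's rear (+x) rim, 65 mm from the box's centre, 60 mm above the table. The hinge axis is the box's y axis; opening raises the front edge and swings it back over the hinge.
- wide_lid_bar (a point): Middle of the round steel handle bar on the wide lid. The bar is 12 mm thick, parallel to the hinge, with 64 mm clear between its two black posts; its centre is 115 mm from the hinge along the lid (15 mm from the lid's free front edge) and 36 mm above the lid's upper face (42 mm above its underside, in whose plane the hinge lies). It can be pinched from above and turns between the fingers as the lid swings.
- narrow_box: The narrow compartment, same make, fixed, 130 (x) x 90 (y) x 60 mm high, same origin and axes as the wide one, beside it. A bystander.
- narrow_lid (a joint): Angle of the narrow compartment's lid, rad, same sense and stiff hinge as the wide one; it starts part open (0.4 to 1.2) and must stay so.
- narrow_lid_bar (a point): Middle of the same kind of bar on the narrow lid (same offsets from its hinge, which is at the box's rear rim, 60 mm up).
- loupe: Chrome watchmaker's loupe, black-rimmed lens on top and a black ring near its foot, a round barrel 54 mm in diameter up to 46 mm height, tapering to 48 mm at the top, 62 mm tall, about 0.12 kg. Starts standing on the closed wide lid behind the bar (loose). Origin at the centre of its underside, z up.
- holder: Wooden holder: a shallow square open tray fixed to the table, 120 x 120 mm, 25 mm high, walls and floor 8 mm thick (inside 104 x 104 mm). Origin at the centre of its underside; axes along its sides.
- tin: Round aluminium tin with its twist cap on, loose, standing upright on the table: body 59 mm in diameter, cap (from 29 mm height up) 62 mm in diameter, 44 mm tall, about 0.1 kg. Origin at the centre of its underside, z up.
- blower: Red silicone air blower, loose, standing nozzle up: bulb 58 mm in diameter, 118 mm tall. Origin at the centre of its underside. A bystander.
- stand: Round dark steel screwdriver stand, loose, 80 mm in diameter at its foot, 121 mm tall with its upright screwdrivers. Origin at the centre of its underside. A bystander.
Things that resemble listed ones, but are neither listed nor needed, are in the scene too. Leave any purple look-alike of the loupe alone.

How it is judged:
By the outcome, as a careful person would: the job done as asked, in the order asked, and still so for the second after the job is handed in, with the robot touching nothing.
It also fails if it takes over 69 s, if anything falls off the work surface, if the arm or the gripper's body presses on something with over 40 N, if the wrist force passes 120 N, or if a joint passes its speed limit or range.

## Working session

There is one attempt and no reset: what is moved stays moved. The work goes in short steps, Python scripts to look and compute and a tool call to move; the robot and the scene stay as the last step left them, time stands still between calls to the robot, and variables do not carry over. Pictures are saved under pics/ and viewed, at most 10 in all, crops included, and the job is handed in when it is done.

Besides the shell and the picture viewer there is one more tool, called after "Request:" as name([rows], argument=value, ...), one row to a line, values as JSON. move_arm: Moves the arm, as the interface text tells. Its arguments: {"type":"object","properties":{"rows":{"type":"array"},"squeeze":{"type":"number"}},"required":["rows"]}

```bash
mkdir -p pics; cat > h.py <<'E'
import numpy as np, cv2
from bench import r
def unproj(cam,u,v,d,P=None):
    P=P or r.camera_params(cam)
    c=np.array([(u-P['cx'])/P['fx']*d,(v-P['cy'])/P['fy']*d,d,1.])
    return (np.linalg.inv(np.array(P['extrinsics']))@c)[:3]
def cloud(cam,D,P=None):
    P=P or r.camera_params(cam)
    v,u=np.mgrid[:480,:640]
    c=np.stack([(u-P['cx'])/P['fx']*D,(v-P['cy'])/P['fy']*D,D,np.ones_like(D)],-1)
    W=(c@np.linalg.inv(np.array(P['extrinsics'])).T)[...,:3]
    W[D==0]=np.nan
    return W
E
python3 - <<'E'
from h import *
for c in ['scene','side']:
    I,D=r.grab_frame(c); cv2.imwrite(f'pics/{c}0.png',I[...,::-1]); np.savez(f'{c}0.npz',I=I,D=D)
    W=cloud(c,D)
    for n in ['wide_box','wide_lid_bar','wide_lid_hinge','narrow_box','narrow_lid_bar','loupe','holder','tin','blower','stand']:
        for k in r.spot_in(n,c)[:3]:
            u,v=k['position'][0]*640,k['position'][1]*480
            if k['conf']>.2: print(c,n,round(k['conf'],2),int(u),int(v),W[int(v),int(u)].round())
print(r.observe()['time'])
E
```

```text
scene wide_lid_bar 0.65 354 235 [519.  69.  65.]
scene wide_lid_hinge 0.66 353 246 [543.  42.  67.]
scene narrow_box 0.9 281 285 [ 553. -131.   86.]
scene narrow_lid_bar 0.69 283 268 [ 536. -111.  100.]
scene loupe 0.75 369 225 [560.  62. 111.]
scene loupe 0.73 448 285 [712.  94.  50.]
scene loupe 0.61 404 304 [696.  -1.  58.]
scene holder 0.69 130 325 [ 387. -317.   10.]
scene holder 0.33 355 247 [547.  43.  67.]
scene tin 0.72 456 209 [575. 309.  40.]
scene blower 0.63 399 182 [439. 290.  53.]
scene blower 0.27 128 325 [ 383. -319.    8.]
scene stand 0.94 172 374 [ 569. -340.   61.]
side wide_box 0.58 333 283 [522. 148.  64.]
side wide_lid_bar 0.66 333 272 [517. 117.  66.]
side wide_lid_bar 0.29 295 178 [ 553. -291.   53.]
side wide_lid_hinge 0.8 334 284 [521. 154.  66.]
side wide_lid_hinge 0.34 318 214 [ 513. -147.   32.]
side narrow_box 0.73 318 214 [ 513. -147.   32.]
side narrow_lid_bar 0.98 312 198 [ 530. -111.  101.]
side narrow_lid_bar 0.7 334 272 [515. 114.  63.]
side loupe 0.83 244 292 [697. 139.  56.]
side loupe 0.78 251 262 [679.  47.  57.]
side loupe 0.68 327 372 [564. 357.  44.]
side holder 0.73 353 182 [ 396. -323.    7.]
side tin 0.61 329 369 [559. 346.  40.]
side blower 0.94 400 348 [429. 326.  49.]
side stand 0.73 334 283 [520. 149.  64.]
side stand 0.59 297 176 [ 547. -292.   58.]
1.1
```

View pics/scene0.png

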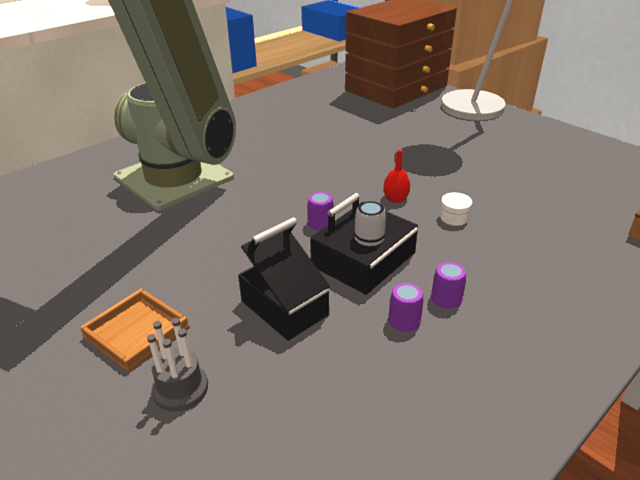

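View pics/side0.png

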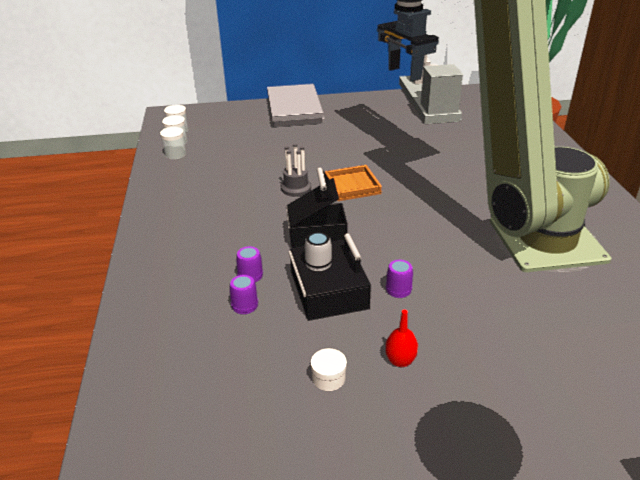

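The scene view shows the loupe on the wide lid at (370,225), the tin at (456,209), the holder at (134,325) and the half-open narrow box at (283,290). There are purple look-alikes at (320,210), (406,305) and (449,285). The side view agrees. Next I'll fit geometry from the depth clouds.

```bash
python3 - <<'E'
from h import *
from scipy.optimize import least_squares
for c in ['scene','side']:
    d=np.load(f'{c}0.npz'); I=d['I'];W=cloud(c,d['D'])
    X,Y,Z=W[...,0],W[...,1],W[...,2]
    hsv=cv2.cvtColor(I,cv2.COLOR_RGB2HSV)
    def circ(m,n,rr):
        p=W[m][:,:2]
        if len(p)<8: print(c,n,'few');return
        f=cv2.minEnclosingCircle(p.astype(np.float32))
        print(c,n,len(p),np.round(f[0],1),round(f[1],1),'z',np.nanmedian(W[m][:,2]).round(1))
    def rect(m,n):
        m=cv2.morphologyEx(m.astype(np.uint8),cv2.MORPH_OPEN,np.ones((2,2)))>0
        f=cv2.minAreaRect(W[m][:,:2].astype(np.float32)); print(c,n,m.sum(),np.round(f[0],1),np.round(f[1],1),round(f[2],1),np.nanmedian(Z[m]).round(1))
    near=lambda x,y,R:(np.hypot(X-x,Y-y)<R)
    circ(near(572,340,80)&(abs(Z-44)<5),'tin',31)
    circ(near(572,70,80)&(Z>122),'loupe',24)
    circ(near(435,310,80)&(Z>20)&(Z<60),'blower',29)
    org=(hsv[...,0]<20)&(hsv[...,1]>130)&(abs(Z)<60)&near(395,-320,130)
    rect(org,'holder all'); rect(org&(abs(Z-25)<4),'holder rim')
    rect((abs(Z-66)<4)&near(540,70,130)&(hsv[...,2]<70),'lid')
    bar=(hsv[...,2]>100)&(hsv[...,1]<90)&(Z>92)&(Z<115)&near(480,50,75); rect(bar,'bar')
    bar=(hsv[...,2]>100)&(hsv[...,1]<90)&(Z>92)&near(536,-111,75); rect(bar,'nbar')
    pur=(hsv[...,0]>130)&(hsv[...,0]<165)&(hsv[...,1]>100)
    n,l,s,ce=cv2.connectedComponentsWithStats(pur.astype(np.uint8))
    for i in range(1,n):
        if s[i,4]>100: circ((l==i),'purple',27)
    circ(near(555,-330,90)&(Z>8),'stand',40)
E
```

```text
scene tin 432 [561.5 331.6] 33.4 z 44.3
scene loupe 424 [543.4  81.9] 26.4 z 128.7
scene blower 467 [425.1 299.3] 29.1 z 41.3
scene holder all 4381 [ 437.9 -292.1] [221.2 115.9] 20.7 9.3
scene holder rim 1003 [ 445.1 -307.9] [188.3  89.9] 1.2 23.9
scene lid 2324 [521.5 131.6] [127.8 238.9] 5.9 66.4
scene bar 315 [442.7 115.5] [ 60.7 247.4] 49.7 104.1
scene nbar 341 [445.1 -12.9] [ 56.6 289.8] 35.8 157.9
scene purple 652 [417.1  86.6] 72.9 z 44.0
scene purple 1078 [700.7 113.1] 27.9 z 40.8
scene purple 1144 [685.9  18. ] 27.3 z 41.2
scene stand 3440 [ 528.4 -333.6] 63.3 z 54.8
side tin 785 [559.5 332.7] 32.6 z 43.9
side loupe 331 [544.8  83.4] 28.8 z 128.2
side blower 642 [422.7 307.9] 29.4 z 42.9
side holder all 1338 [ 383.7 -264. ] [313.2  66.3] 61.6 9.8
side holder rim 235 [ 386.1 -253.9] [295.3  60.7] 59.4 22.7
side lid 2178 [510.4  94.4] [156.9 158.6] 8.4 65.9
side bar 155 [469.8  14.8] [221.5  63.8] 74.8 106.4
side nbar 123 [ 492.4 -234.1] [352.7  10.6] 83.6 159.3
side purple 1365 [692.1  26.4] 120.2 z 41.9
side purple 727 [371.6  78.8] 69.9 z 40.1
side stand 973 [ 527.  -327.1] 63.8 z 53.9
```

```bash
python3 - <<'E'
from h import *
from scipy.spatial import cKDTree
P=[];C=[]
for c in ['scene','side']:
    d=np.load(f'{c}0.npz');W=cloud(c,d['D']).reshape(-1,3);I=d['I'].reshape(-1,3)
    m=np.isfinite(W[:,0])&(W[:,2]>4)&(W[:,2]<180)&(W[:,0]>330)&(W[:,0]<760)&(abs(W[:,1])<420)
    P.append(W[m]);C.append(I[m])
P=np.vstack(P);C=np.vstack(C)
n=cKDTree(P).query(P,k=9)[0][:,8]; P=P[n<9];C=C[n<9]
hsv=cv2.cvtColor(C[None],cv2.COLOR_RGB2HSV)[0]
np.savez('pc.npz',P=P,C=C,hsv=hsv)
def rect(m,n):
    q=P[m]; k=cKDTree(q).query(q,k=6)[0][:,5]; q=q[k<8]
    f=cv2.minAreaRect(q[:,:2].astype(np.float32)); print(n,len(q),np.round(f[0],1),np.round(f[1],1),round(f[2],1),np.median(q[:,2]).round(1))
X,Y,Z=P.T
rect((abs(Z-66)<3)&(np.hypot(X-530,Y-75)<120)&(hsv[:,2]<70),'lid')
org=(hsv[:,0]<20)&(hsv[:,1]>130)&(np.hypot(X-395,Y+320)<100)
rect(org&(abs(Z-25)<3),'holder'); rect(org&(Z<32),'holder2')
rect((hsv[:,2]>80)&(abs(Z-103)<10)&(np.hypot(X-480,Y-60)<90)&(Y>-10)&(X<510),'bar')
rect((Z>90)&(hsv[:,2]>100)&(np.hypot(X-530,Y+105)<80),'nbar')
# topdown image 1.0 px/mm : rows = x descending, cols= y descending
im=np.zeros((430,800,3),np.uint8); o=np.argsort(Z)
for p,cc in zip(P[o],C[o]):
    a=int(760-p[0]);b=int(400-p[1])
    if 0<=a<430 and 0<=b<800: im[a:a+2,b:b+2]=np.clip(cc[::-1].astype(int)+20+int(p[2]*.5),0,255)
cv2.imwrite('pics/top.png',im)
E
```

```text
lid 4365 [522.9  93.7] [131.6 165.5] 6.5 66.3
holder 1190 [ 400.7 -313.6] [121.7 128.7] 8.7 24.7
holder2 5555 [ 400.7 -313.3] [122.  129.3] 8.8 9.7
bar 372 [474.3  88.9] [13.4 86.4] 7.4 106.7
nbar 464 [ 509.1 -105.3] [89.9 35.5] 69.8 159.6
```

View pics/top.png

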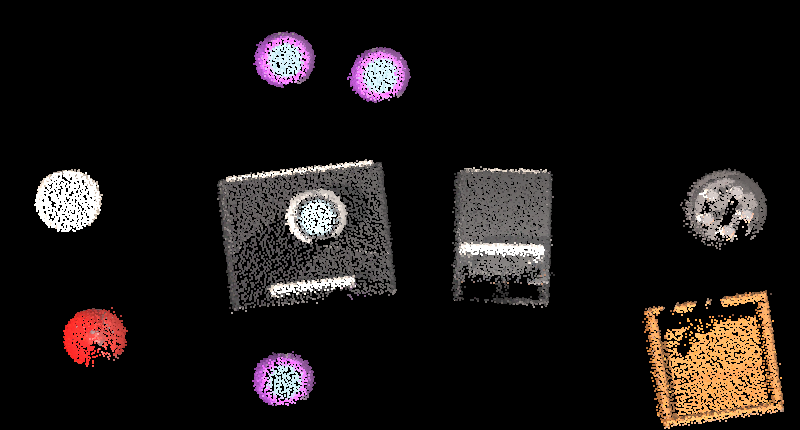

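The map shows the wide box at about (523,94) with yaw about 6.8°, and the bar at (474,88). The loupe is at (544,82.5), the tin at (560.5,332) and the holder at (400,-313), yaw about 8.7°. All sizes match the given ones.

```bash
cat >> h.py <<'E'
from scipy.spatial.transform import Rotation as Ro
def go(*ts):
    """ts: (x,y,z,yaw) with tool down; yaw = direction of tool y axis (mod 180)"""
    s=r.observe(); R0=Ro.from_euler('xyz',s['eef_rot'],degrees=True); p0=np.array(s['position'])
    print('t',round(s['time'],2),'pos',p0.round(1),'rot',np.round(s['eef_rot'],1),'F',np.round(s['ft_force'],1),'w',round(s['width'],1),'q6',round(s['q'][5],1))
    for t in ts:
        d=R0.inv().apply(np.array(t[:3])-p0)/10
        best=min((( R0.inv()*Ro.from_matrix(np.array([[np.sin(a),np.cos(a),0],[-np.cos(a),np.sin(a),0],[0,0,-1.]]).T)).as_rotvec(degrees=True) for a in np.radians([t[3]-90,t[3]+90])),key=np.linalg.norm) if 0 else None
        c=[]
        for a in np.radians([t[3],t[3]+180]):
            y=np.array([np.cos(a),np.sin(a),0]);z=np.array([0,0,-1.]);x=np.cross(y,z)
            c.append((R0.inv()*Ro.from_matrix(np.stack([x,y,z],1))).as_rotvec(degrees=True))
        c=min(c,key=np.linalg.norm)
        print(t,'shift',d.round(2),'turn',c.round(1))
E
sed -i '/best=min/d' h.py
python3 -c "
from h import *
go((544,82.5,230,96.8),(544,82.5,86,96.8))"
```

```text
t 1.1 pos [ 217.4 -532.3  214. ] rot [180.   -0.   22.2] F [-0.3  0.  -0.2] w 91.4 q6 -1.1
(544, 82.5, 230, 96.8) shift [ 53.48 -44.57  -1.6 ] turn [ 0.  -0.  15.4]
(544, 82.5, 86, 96.8) shift [ 53.48 -44.57  12.8 ] turn [ 0.  -0.  15.4]
```

Request:
move_arm([
  [53.5, -44.6, -2, 0, 0, 15.4, 1],
  [53.5, -44.6, -2, 0, 0, 15.4, 1],
  [53.5, -44.6, -2, 0, 0, 15.4, 1],
  [53.5, -44.6, -2, 0, 0, 15.4, 1],
  [53.5, -44.6, -2, 0, 0, 15.4, 1],
  [53.5, -44.6, -2, 0, 0, 15.4, 1],
  [53.5, -44.6, -2, 0, 0, 15.4, 1],
  [53.5, -44.6, -2, 0, 0, 15.4, 1],
  [53.5, -44.6, -2, 0, 0, 15.4, 1],
  [53.5, -44.6, -2, 0, 0, 15.4, 1],
  [53.5, -44.6, -2, 0, 0, 15.4, 1],
  [53.5, -44.6, -2, 0, 0, 15.4, 1],
])

```text
time: 2.1
position: [451.9, -89.8, 228.7]
eef_rot: [180.0, -0.0, 6.8]
ft_force: [0.6, -0.4, 0.1]
width: 91.0
finger_force: 0.0
```

```bash
python3 -c "
from h import *
go((544,82.5,230,96.8))"
```

```text
t 2.1 pos [451.9 -89.8 228.7] rot [180.   -0.    6.8] F [ 0.6 -0.4  0.1] w 91.0 q6 70.5
(544, 82.5, 230, 96.8) shift [ 11.19 -16.01  -0.13] turn [ 0. -0.  0.]
```

Request:
move_arm([
  [11.2, -16, -0.1, 0, 0, 0, 1],
  [11.2, -16, -0.1, 0, 0, 0, 1],
  [11.2, -16, -0.1, 0, 0, 0, 1],
  [11.2, -16, -0.1, 0, 0, 0, 1],
  [11.2, -16, -0.1, 0, 0, 0, 1],
  [11.2, -16, -0.1, 0, 0, 0, 1],
  [11.2, -16, -0.1, 0, 0, 0, 1],
  [11.2, -16, -0.1, 0, 0, 0, 1],
])

```text
time: 2.77
position: [543.1, 80.0, 229.0]
eef_rot: [180.0, 0.1, 6.8]
ft_force: [-0.3, -0.8, -0.5]
width: 91.0
finger_force: 0.0
```

```bash
python3 - <<'E'
from h import *
go((544,82.5,150,96.8),(544,82.5,86,96.8))
P=r.camera_params('wrist'); I,D=r.grab_frame('wrist'); cv2.imwrite('pics/w1.png',I[...,::-1])
W=cloud('wrist',D,P); m=(abs(W[...,2]-128)<6)&(np.hypot(W[...,0]-544,W[...,1]-82)<60)
print(m.sum()); 
if m.sum()>20: print(cv2.minEnclosingCircle(W[m][:,:2].astype(np.float32)), np.median(W[m],0))
E
```

```text
t 2.77 pos [543.1  80.  229. ] rot [1.8e+02 1.0e-01 6.8e+00] F [-0.3 -0.8 -0.5] w 91.0 q6 90.4
(544, 82.5, 150, 96.8) shift [ 0.13 -0.24  7.9 ] turn [0.  0.1 0. ]
(544, 82.5, 86, 96.8) shift [ 0.14 -0.25 14.3 ] turn [0.  0.1 0. ]
3096
((545.0031127929688, 84.11376953125), 25.03743553161621) [546.73654619  84.49782661 128.83897098]
```

View pics/w1.png

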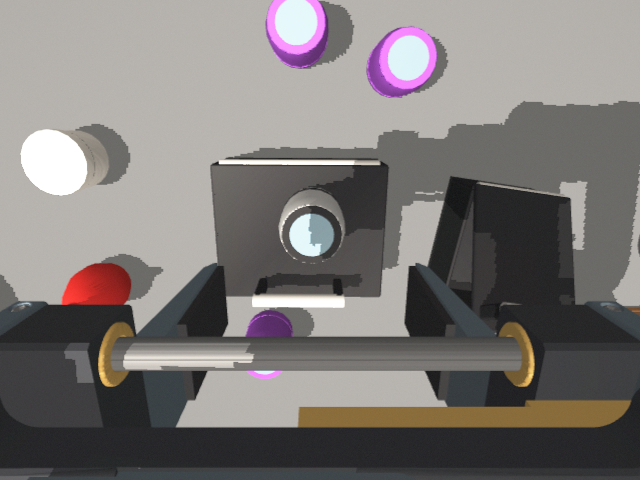

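The lens sits at (313,235), centred between the fingers, and the wrist fit puts the loupe at (545,84). I'll descend and grip.

Request:
move_arm([
  [0.1, -0.2, 3, 0, 0, 0, 1],
  [0.1, -0.2, 6, 0, 0, 0, 1],
  [0.1, -0.2, 9, 0, 0, 0, 1],
  [0.1, -0.2, 11.5, 0, 0, 0, 1],
  [0.1, -0.2, 13.2, 0, 0, 0, 1],
  [0.1, -0.2, 14.3, 0, 0, 0, 1],
  [0.1, -0.2, 14.3, 0, 0, 0, 1],
  [0.1, -0.2, 14.3, 0, 0, 0, 0.6],
  [0.1, -0.2, 14.3, 0, 0, 0, 0.4],
  [0.1, -0.2, 14.3, 0, 0, 0, -0.2],
  [0.1, -0.2, 14.3, 0, 0, 0, -0.2],
  [0.1, -0.2, 14.3, 0, 0, 0, -0.2],
], squeeze=12)

```text
time: 3.82
position: [544.8, 82.5, 87.1]
eef_rot: [180.0, -0.1, 6.8]
ft_force: [0.4, 0.0, -0.4]
width: 60.7
finger_force: 0.0
```

Request:
move_arm([
  [0, 0, 0, 0, 0, 0, -0.2],
  [0, 0, 0, 0, 0, 0, -0.2],
  [0, 0, 0, 0, 0, 0, -0.2],
  [0, 0, 0, 0, 0, 0, -0.2],
], squeeze=15)

```text
time: 4.15
position: [544.6, 82.6, 86.8]
eef_rot: [-180.0, -0.0, 6.8]
ft_force: [-1.4, -0.3, 4.9]
width: 53.5
finger_force: 15.0
```

Request:
move_arm([
  [0, 0, -1, 0, 0, 0, -0.2],
  [0, 0, -2.5, 0, 0, 0, -0.2],
  [0, 0, -5, 0, 0, 0, -0.2],
  [0, 0, -8, 0, 0, 0, -0.2],
  [0, 0, -11, 0, 0, 0, -0.2],
  [0, 0, -14, 0, 0, 0, -0.2],
  [0, 0, -15.3, 0, 0, 0, -0.2],
  [0, 0, -15.3, 0, 0, 0, -0.2],
], squeeze=20)

```text
time: 4.82
position: [546.1, 82.7, 243.2]
eef_rot: [180.0, -0.4, 6.8]
ft_force: [0.5, 0.5, -1.2]
width: 53.6
finger_force: 20.0
```

```bash
python3 -c "
from h import *
go((400,-313.5,240,98.7),(400,-313.5,60,98.7))"
```

```text
t 4.82 pos [546.1  82.7 243.2] rot [180.   -0.4   6.8] F [ 0.5  0.5 -1.2] w 53.6 q6 90.6
(400, -313.5, 240, 98.7) shift [-19.22  37.6    0.18] turn [ 0.  -0.4 -1.9]
(400, -313.5, 60, 98.7) shift [-19.36  37.6   18.18] turn [ 0.  -0.4 -1.9]
```

Request:
move_arm([
  [-1.5, 3, 0, 0, 0, -1.9, -0.2],
  [-3, 6, 0, 0, 0, -1.9, -0.2],
  [-5, 9.7, 0, 0, 0, -1.9, -0.2],
  [-6.8, 13.2, 0, 0, 0, -1.9, -0.2],
  [-8.6, 16.8, 0, 0, 0, -1.9, -0.2],
  [-10.4, 20.3, 0, 0, 0, -1.9, -0.2],
  [-12.2, 23.8, 0, 0, 0, -1.9, -0.2],
  [-14, 27.4, 0, 0, 0, -1.9, -0.2],
  [-15.8, 31, 0, 0, 0, -1.9, -0.2],
  [-17.6, 34.5, 0, 0, 0, -1.9, -0.2],
  [-18.7, 36.6, 0, 0, 0, -1.9, -0.2],
  [-19.2, 37.6, 0, 0, 0, -1.9, -0.2],
])

```text
time: 5.82
position: [396.2, -316.0, 237.6]
eef_rot: [-179.9, 0.2, 8.5]
ft_force: [-0.9, -0.7, -1.1]
width: 53.5
finger_force: 20.0
```

```bash
python3 - <<'E'
from h import *
P=r.camera_params('wrist'); I,D=r.grab_frame('wrist'); cv2.imwrite('pics/w2.png',I[...,::-1])
W=cloud('wrist',D,P); hsv=cv2.cvtColor(I,cv2.COLOR_RGB2HSV)
m=(hsv[...,0]<20)&(hsv[...,1]>130)&(W[...,2]>-5)&(W[...,2]<40)
m=cv2.erode(m.astype(np.uint8),np.ones((3,3)))>0
print(m.sum(),cv2.minAreaRect(W[m][:,:2].astype(np.float32)))
go((400,-313.5,60,98.7))
E
```

```text
6015 ((401.91192626953125, -314.81805419921875), (117.66270446777344, 116.04679870605469), 8.238883018493652)
t 5.87 pos [ 396.4 -316.4  237.7] rot [-180.     0.2    8.5] F [-0.2 -2.  -1.2] w 53.1 q6 41.7
(400, -313.5, 60, 98.7) shift [ 0.46 -0.22 17.77] turn [-0.   0.2 -0.2]
```

View pics/w2.png

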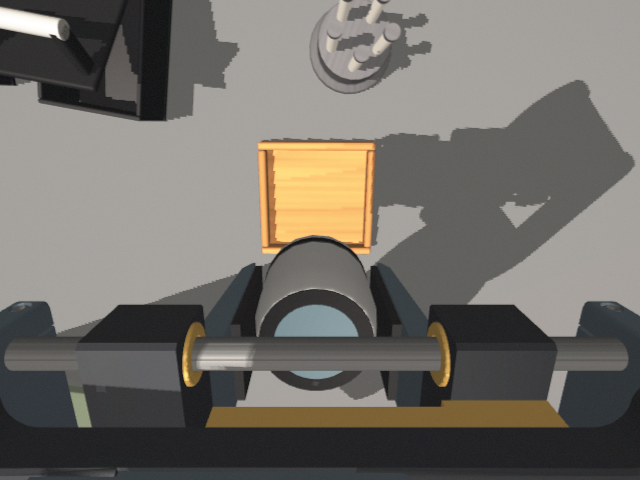

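The loupe is held upright above the tray, which shows at (318,195). Its centre comes out at (402,-315).

Request:
move_arm([
  [0.3, 0, 1.5, 0, 0, 0, -0.2],
  [0.6, 0, 4, 0, 0, 0, -0.2],
  [0.6, 0, 7, 0, 0, 0, -0.2],
  [0.6, 0, 10, 0, 0, 0, -0.2],
  [0.6, 0, 13, 0, 0, 0, -0.2],
  [0.6, 0, 16, 0, 0, 0, -0.2],
  [0.6, 0, 18, 0, 0, 0, -0.2],
  [0.6, 0, 18.8, 0, 0, 0, -0.2],
  [0.6, 0, 18.8, 0, 0, 0, -0.2],
  [0.6, 0, 18.8, 0, 0, 0, -0.2],
])

```text
time: 6.7
position: [404.8, -312.2, 51.5]
eef_rot: [-180.0, -0.0, 8.8]
ft_force: [0.4, -1.6, -0.9]
width: 53.5
finger_force: 20.0
```

```bash
python3 -c "
from h import *
go((402,-315,29,98.3))"
```

```text
t 6.7 pos [ 404.8 -312.2   51.5] rot [-180.    -0.     8.8] F [ 0.4 -1.6 -0.9] w 53.5 q6 42.3
(402, -315, 29, 98.3) shift [-0.32  0.23  2.25] turn [-0.  -0.   0.5]
```

Request:
move_arm([
  [-0.2, 0.2, 0.6, 0, 0, 0, -0.2],
  [-0.2, 0.2, 1.2, 0, 0, 0, -0.2],
  [-0.2, 0.2, 1.6, 0, 0, 0, -0.2],
  [-0.2, 0.2, 1.9, 0, 0, 0, -0.2],
  [-0.2, 0.2, 2.1, 0, 0, 0, -0.2],
  [-0.2, 0.2, 2.15, 0, 0, 0, -0.2],
  [-0.2, 0.2, 2.15, 0, 0, 0, -0.2],
])

```text
time: 7.28
position: [402.5, -315.0, 29.7]
eef_rot: [-180.0, 0.0, 8.7]
ft_force: [0.2, -0.7, -1.8]
width: 53.5
finger_force: 20.0
```

Request:
move_arm([
  [0, 0, 0.05, 0, 0, 0, -0.2],
  [0, 0, 0.1, 0, 0, 0, -0.2],
  [0, 0, 0.1, 0, 0, 0, -0.2],
])

```text
time: 7.53
position: [402.7, -315.1, 28.9]
eef_rot: [180.0, -0.0, 8.7]
ft_force: [0.0, -0.2, -1.4]
width: 53.2
finger_force: 20.0
```

Request:
move_arm([
  [0, 0, 0.05, 0, 0, 0, -0.2],
  [0, 0, 0.1, 0, 0, 0, -0.2],
  [0, 0, 0.1, 0, 0, 0, -0.2],
])

```text
time: 7.78
position: [402.7, -315.1, 28.8]
eef_rot: [180.0, -0.0, 8.7]
ft_force: [-2.0, 1.0, 7.6]
width: 53.8
finger_force: 20.0
```

Contact: the vertical force rose to 7.6 N. I'll open slightly to release, then retract.

Request:
move_arm([
  [0, 0, 0, 0, 0, 0, 0.3],
  [0, 0, 0, 0, 0, 0, 0.5],
  [0, 0, 0, 0, 0, 0, 0.5],
  [0, 0, 0, 0, 0, 0, 0.5],
  [0, 0, -0.5, 0, 0, 0, 0.5],
  [0, 0, -2, 0, 0, 0, 0.5],
  [0, 0, -5, 0, 0, 0, 0.5],
  [0, 0, -9, 0, 0, 0, 0.5],
  [0, 0, -13, 0, 0, 0, 0.5],
  [0, 0, -17, 0, 0, 0, 0],
  [0, 0, -21, 0, 0, 0, -0.2],
  [0, 0, -22, 0, 0, 0, -0.2],
])

```text
time: 8.78
position: [404.9, -316.8, 255.0]
eef_rot: [179.5, -0.5, 8.7]
ft_force: [1.2, -0.5, 1.1]
width: 51.4
finger_force: 0.0
```

```bash
python3 - <<'E'
from h import *
I,D=r.grab_frame('side'); W=cloud('side',D); m=(np.hypot(W[...,0]-402,W[...,1]+315)<50)&(W[...,2]>55)&(W[...,2]<90)
print(m.sum(),cv2.minEnclosingCircle(W[m][:,:2].astype(np.float32)),np.median(W[m][:,2]))
a=np.radians(6.8)
go((474,88.3,240,6.8),(474,88.3,83,6.8))
E
```

```text
243 ((403.5080261230469, -314.37078857421875), 29.532493591308594) 68.66995964737396
t 8.83 pos [ 404.8 -316.8  254.1] rot [179.5  -0.5   8.7] F [ 0.9 -1.5  1.4] w 47.6 q6 42.0
(474, 88.3, 240, 6.8) shift [ 12.97 -39.     1.17] turn [  0.8   0.  -88.1]
(474, 88.3, 83, 6.8) shift [ 12.84 -39.14  16.86] turn [  0.8   0.  -88.1]
```

Request:
move_arm([
  [13, -39, 0, 0, 0, -88.1, -0.2],
  [13, -39, 0, 0, 0, -88.1, -0.2],
  [13, -39, 0, 0, 0, -88.1, -0.2],
  [13, -39, 0, 0, 0, -88.1, -0.2],
  [13, -39, 0, 0, 0, -88.1, -0.2],
  [13, -39, 0, 0, 0, -88.1, -0.2],
  [13, -39, 0, 0, 0, -88.1, -0.2],
  [13, -39, 0, 0, 0, -88.1, -0.2],
  [13, -39, 0, 0, 0, -88.1, -0.2],
  [13, -39, 0, 0, 0, -88.1, -0.2],
  [13, -39, 0, 0, 0, -88.1, -0.2],
  [13, -39, 0, 0, 0, -88.1, -0.2],
])

```text
time: 9.83
position: [471.2, 92.3, 246.0]
eef_rot: [-179.8, 0.0, 95.3]
ft_force: [0.3, 0.4, 0.4]
width: 36.7
finger_force: 0.0
```

```bash
python3 - <<'E'
from h import *
go((474,88.3,180,6.8),(474,88.3,83,6.8))
P=r.camera_params('wrist'); I,D=r.grab_frame('wrist'); cv2.imwrite('pics/w3.png',I[...,::-1])
W=cloud('wrist',D,P)
m=(abs(W[...,2]-104)<9)&(np.hypot(W[...,0]-474,W[...,1]-88)<60)
m=cv2.erode(m.astype(np.uint8),np.ones((3,3)))>0
print(m.sum(),cv2.minAreaRect(W[m][:,:2].astype(np.float32)), np.max(W[m][:,2]))
E
```

```text
t 9.83 pos [471.2  92.3 246. ] rot [-179.8    0.    95.3] F [0.3 0.4 0.4] w 36.7 q6 4.4
(474, 88.3, 180, 6.8) shift [-0.43  0.26  6.6 ] turn [-0.2  0.  -1.5]
(474, 88.3, 83, 6.8) shift [-0.42  0.29 16.3 ] turn [-0.2  0.  -1.5]
977 ((474.5966491699219, 88.26734924316406), (10.076971054077148, 79.38737487792969), 6.426948070526123) 110.29581407745565
```

View pics/w3.png

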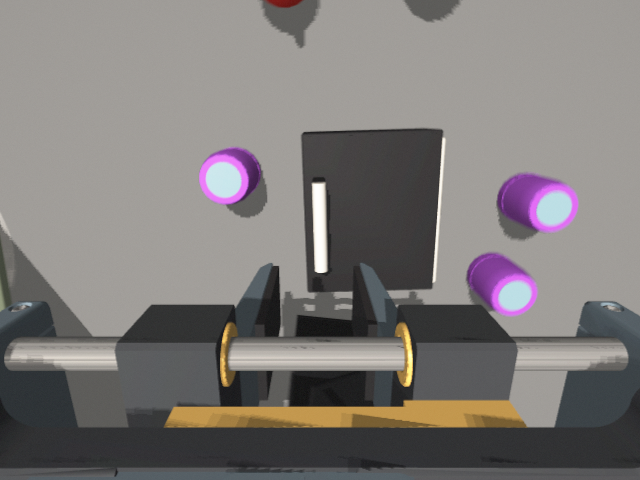

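The bar lies at (320,227), and its measured centre is (474.6,88.3). Descending to it now.

Request:
move_arm([
  [-0.4, 0.3, 3, 0, 0, -1.5, -0.2],
  [-0.4, 0.3, 6, 0, 0, -1.5, -0.2],
  [-0.4, 0.3, 8, 0, 0, -1.5, -0.2],
  [-0.4, 0.3, 10, 0, 0, -1.5, -0.2],
  [-0.4, 0.3, 10, 0, 0, -1.5, -0.2],
  [-0.4, 0.3, 10, 0, 0, -1.5, -0.2],
])

```text
time: 10.38
position: [474.2, 86.0, 146.5]
eef_rot: [-179.8, 0.0, 96.0]
ft_force: [0.6, 0.6, 0.5]
width: 36.4
finger_force: 0.0
```

```bash
python3 - <<'E'
from h import *
go((474.6,88.3,83,6.8))
E
```

```text
t 10.38 pos [474.2  86.  146.5] rot [-179.8    0.    96. ] F [0.6 0.6 0.5] w 36.4 q6 2.9
(474.6, 88.3, 83, 6.8) shift [0.23 0.09 6.35] turn [-0.2  0.  -0.8]
```

Request:
move_arm([
  [0.1, 0, 2, 0, 0, -0.6, -0.2],
  [0.1, 0, 4, 0, 0, -0.6, -0.2],
  [0.1, 0, 5.5, 0, 0, -0.6, -0.2],
  [0.1, 0, 6.2, 0, 0, -0.6, -0.2],
  [0.1, 0, 6.2, 0, 0, -0.6, -0.2],
  [0.1, 0, 6.2, 0, 0, -0.6, -0.6],
  [0.1, 0, 6.2, 0, 0, -0.6, -0.8],
  [0.1, 0, 6.2, 0, 0, -0.6, -0.9],
  [0.1, 0, 6.2, 0, 0, -0.6, -0.9],
  [0.1, 0, 6.2, 0, 0, -0.6, -0.9],
  [0.1, 0, 6.2, 0, 0, -0.6, -0.9],
  [0.1, 0, 6.2, 0, 0, -0.6, -0.9],
], squeeze=12)

```text
time: 11.38
position: [474.6, 87.4, 86.5]
eef_rot: [-180.0, 0.0, 96.7]
ft_force: [-2.3, -0.1, 6.5]
width: 11.8
finger_force: 12.0
```

```bash
python3 - <<'E'
from h import *
p=np.array(r.observe()['position']); go()
# arc in plane (box x, z): tool y dir = box -x or +x
R=Ro.from_euler('xyz',r.observe()['eef_rot'],degrees=True).as_matrix(); print('tool y',R[:,1].round(2))
for a in range(0,113,7):
    v=np.array([-115,42.]); t=np.radians(a); print(a,(np.array([v[0]*np.cos(t)+v[1]*np.sin(t),-v[0]*np.sin(t)+v[1]*np.cos(t)])-v).round(1)/10)
E
```

```text
t 11.38 pos [474.6  87.4  86.5] rot [-180.     0.    96.7] F [-2.3 -0.1  6.5] w 11.8 q6 2.3
tool y [ 0.99  0.12 -0.  ]
0 [0. 0.]
7 [0.6  1.37]
14 [1.36 2.66]
21 [2.27 3.84]
28 [3.32 4.91]
35 [4.49 5.84]
42 [5.76 6.62]
49 [7.13 7.23]
56 [8.55 7.68]
63 [10.02  7.95]
70 [11.51  8.04]
77 [13.01  7.95]
84 [14.47  7.68]
91 [15.9   7.22]
98 [17.26  6.6 ]
105 [18.53  5.82]
112 [19.7   4.89]
```

Request:
move_arm([
  [0, 0.3, -0.7, 0, 0, 0, -0.9],
  [0, 0.6, -1.4, 0, 0, 0, -0.9],
  [0, 1.0, -2.0, 0, 0, 0, -0.9],
  [0, 1.4, -2.7, 0, 0, 0, -0.9],
  [0, 1.8, -3.3, 0, 0, 0, -0.9],
  [0, 2.3, -3.8, 0, 0, 0, -0.9],
  [0, 2.8, -4.4, 0, 0, 0, -0.9],
  [0, 3.3, -4.9, 0, 0, 0, -0.9],
  [0, 3.9, -5.4, 0, 0, 0, -0.9],
  [0, 4.5, -5.8, 0, 0, 0, -0.9],
  [0, 5.1, -6.3, 0, 0, 0, -0.9],
  [0, 5.8, -6.6, 0, 0, 0, -0.9],
])

```text
time: 12.38
position: [530.1, 93.7, 154.0]
eef_rot: [-179.7, 0.0, 96.8]
ft_force: [-13.4, -2.6, 16.1]
width: 11.8
finger_force: 12.0
```

Most of the load is radial, pushing outward, so the commanded arc is slightly tight. I'll carry on with about 2 mm more radius.

Request:
move_arm([
  [0, 0.6, -0.5, 0, 0, 0, -0.9],
  [0, 1.3, -0.8, 0, 0, 0, -0.9],
  [0, 2.0, -1.1, 0, 0, 0, -0.9],
  [0, 2.7, -1.3, 0, 0, 0, -0.9],
  [0, 3.5, -1.4, 0, 0, 0, -0.9],
  [0, 4.2, -1.55, 0, 0, 0, -0.9],
])

```text
time: 12.88
position: [575.9, 99.0, 168.1]
eef_rot: [179.9, 0.0, 96.8]
ft_force: [-2.8, -2.1, 2.3]
width: 11.7
finger_force: 12.0
```

```bash
python3 - <<'E'
from h import *
go()
E
```

```text
t 12.88 pos [575.9  99.  168.1] rot [179.9   0.   96.8] F [-2.8 -2.1  2.3] w 11.7 q6 1.9
```

Request:
move_arm([
  [0, 0.75, -0.05, 0, 0, 0, -0.9],
  [0, 1.5, -0.1, 0, 0, 0, -0.9],
  [0, 2.25, -0.05, 0, 0, 0, -0.9],
  [0, 3.0, 0, 0, 0, 0, -0.9],
  [0, 3.75, 0.1, 0, 0, 0, -0.9],
  [0, 4.5, 0.3, 0, 0, 0, -0.9],
  [0, 5.2, 0.5, 0, 0, 0, -0.9],
  [0, 5.9, 0.75, 0, 0, 0, -0.9],
  [0, 6.6, 1.05, 0, 0, 0, -0.9],
  [0, 6.9, 1.2, 0, 0, 0, -0.9],
])

```text
time: 13.72
position: [644.2, 107.4, 154.6]
eef_rot: [180.0, 0.0, 96.8]
ft_force: [-0.8, -3.1, 2.2]
width: 11.3
finger_force: 12.0
```

```bash
python3 - <<'E'
from h import *
go()
E
```

```text
t 13.72 pos [644.2 107.4 154.6] rot [180.    0.   96.8] F [-0.8 -3.1  2.2] w 11.3 q6 1.7
```

Request:
move_arm([
  [0, 0.2, 0.1, 0, 0, 0, -0.9],
  [0, 0.4, 0.2, 0, 0, 0, -0.9],
  [0, 0.6, 0.3, 0, 0, 0, -0.9],
  [0, 0.8, 0.4, 0, 0, 0, -0.9],
  [0, 0.8, 0.4, 0, 0, 0, -0.9],
])

```text
time: 14.13
position: [650.2, 108.2, 151.4]
eef_rot: [-179.9, 0.0, 96.8]
ft_force: [-3.2, -3.3, 2.4]
width: 11.6
finger_force: 12.0
```

Request:
move_arm([
  [0, 0.2, 0.1, 0, 0, 0, -0.9],
  [0, 0.4, 0.25, 0, 0, 0, -0.9],
  [0, 0.6, 0.35, 0, 0, 0, -0.9],
  [0, 0.6, 0.35, 0, 0, 0, -0.9],
])

```text
time: 14.47
position: [650.3, 108.6, 149.2]
eef_rot: [-179.2, -0.0, 96.8]
ft_force: [-19.1, -4.3, 15.8]
width: 11.8
finger_force: 12.0
```

The lid is at its stop: the force jumped to 25 N with no motion, and the displacement corresponds to 100°. I'll ease off the preload, open a little and lift straight up.

Request:
move_arm([
  [0, -0.3, -0.15, 0, 0, 0, -0.9],
  [0, -0.3, -0.15, 0, 0, 0, -0.7],
  [0, -0.3, -0.15, 0, 0, 0, -0.5],
  [0, -0.3, -0.15, 0, 0, 0, -0.5],
  [0, -0.3, -0.15, 0, 0, 0, -0.5],
  [0, -0.3, -0.15, 0, 0, 0, -0.5],
])

```text
time: 14.97
position: [654.6, 109.3, 149.3]
eef_rot: [179.9, -0.0, 96.8]
ft_force: [0.1, 0.4, -0.3]
width: 23.1
finger_force: 0.0
```

Request:
move_arm([
  [0, -0.2, 0, 0, 0, 0, -0.5],
  [0, -0.2, -1, 0, 0, 0, -0.5],
  [0, -0.2, -2.5, 0, 0, 0, -0.5],
  [0, -0.2, -5, 0, 0, 0, -0.5],
  [0, -0.2, -8, 0, 0, 0, -0.5],
  [0, -0.2, -11, 0, 0, 0, 0],
  [0, -0.2, -13, 0, 0, 0, 0.5],
  [0, -0.2, -13, 0, 0, 0, 1],
])

```text
time: 15.63
position: [654.2, 108.9, 285.9]
eef_rot: [179.3, -0.0, 96.8]
ft_force: [0.5, 0.2, 0.3]
width: 40.0
finger_force: 0.0
```

```bash
python3 - <<'E'
from h import *
I,D=r.grab_frame('scene'); W=cloud('scene',D); cv2.imwrite('pics/scene1.png',I[...,::-1])
go((560.5,332,200,96.8))
E
```

```text
t 15.68 pos [653.2 108.7 282.9] rot [179.6  -0.   96.8] F [-0.6  1.1  0.2] w 44.2 q6 1.7
(560.5, 332, 200, 96.8) shift [23.26 -6.63  8.25] turn [ 0.3 -0.3 90. ]
```

View pics/scene1.png

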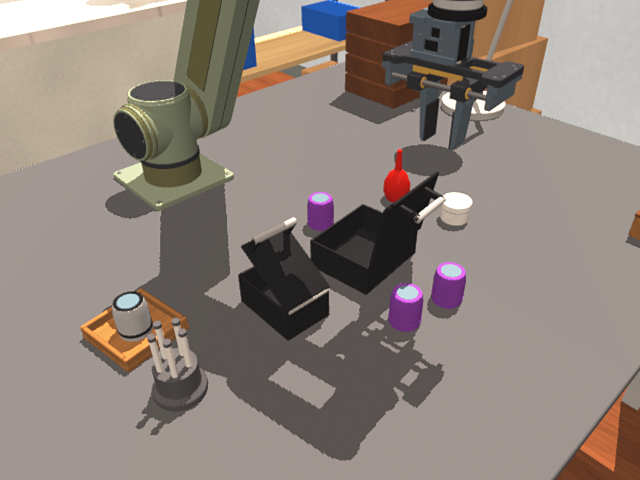

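The loupe stands in the holder at (132,315), the wide lid is leaning back fully open at (405,215), and the other things are unmoved. Now the tin.

Request:
move_arm([
  [23.3, -6.6, 4, 0, 0, 90, 1],
  [23.3, -6.6, 4, 0, 0, 90, 1],
  [23.3, -6.6, 4, 0, 0, 90, 1],
  [23.3, -6.6, 4, 0, 0, 90, 1],
  [23.3, -6.6, 4, 0, 0, 90, 1],
  [23.3, -6.6, 4, 0, 0, 90, 1],
  [23.3, -6.6, 4, 0, 0, 90, 1],
  [23.3, -6.6, 4, 0, 0, 90, 1],
  [23.3, -6.6, 4, 0, 0, 90, 1],
  [23.3, -6.6, 4, 0, 0, 90, 1],
  [23.3, -6.6, 4, 0, 0, 90, 1],
  [23.3, -6.6, 4, 0, 0, 90, 1],
])

```text
time: 16.68
position: [558.2, 331.8, 237.5]
eef_rot: [179.9, 0.2, 11.6]
ft_force: [-0.5, -0.3, -0.4]
width: 90.8
finger_force: 0.0
```

```bash
python3 - <<'E'
from h import *
P=r.camera_params('wrist'); I,D=r.grab_frame('wrist')
W=cloud('wrist',D,P); m=(abs(W[...,2]-44)<5)&(np.hypot(W[...,0]-560,W[...,1]-332)<50)
print(m.sum())
if m.sum()>20: print(cv2.minEnclosingCircle(W[m][:,:2].astype(np.float32)), np.median(W[m],0))
go((560.5,332,17,96.8))
E
```

```text
2872
((560.2494506835938, 333.2483825683594), 31.002595901489258) [561.580133   333.42999834  44.30322995]
t 16.73 pos [558.2 331.7 237.5] rot [179.9   0.2  11.3] F [-0.1 -0.2  0.5] w 91.3 q6 108.4
(560.5, 332, 17, 96.8) shift [ 2.900e-01 -1.000e-02  2.205e+01] turn [0.1 0.2 4.5]
```

Request:
move_arm([
  [0.2, -0.1, 3, 0, 0, 4, 1],
  [0.2, -0.1, 6, 0, 0, 4, 1],
  [0.2, -0.1, 9, 0, 0, 4, 1],
  [0.2, -0.1, 12, 0, 0, 4, 1],
  [0.2, -0.1, 15, 0, 0, 4, 1],
  [0.2, -0.1, 16.5, 0, 0, 4, 1],
  [0.2, -0.1, 17.2, 0, 0, 4, 1],
  [0.2, -0.1, 17.2, 0, 0, 4, 1],
  [0.2, -0.1, 17.2, 0, 0, 4, 1],
])

```text
time: 17.48
position: [560.9, 333.5, 67.4]
eef_rot: [180.0, -0.0, 8.0]
ft_force: [0.5, 0.7, -0.3]
width: 91.3
finger_force: 0.0
```

```bash
python3 - <<'E'
from h import *
go((560.5,333,18,96.8))
E
```

```text
t 17.48 pos [560.9 333.5  67.4] rot [180.  -0.   8.] F [ 0.5  0.7 -0.3] w 91.3 q6 111.8
(560.5, 333, 18, 96.8) shift [-0.05  0.05  4.94] turn [ 0.  -0.   1.2]
```

Request:
move_arm([
  [0, 0, 1.5, 0, 0, 1.2, 1],
  [0, 0, 3, 0, 0, 1.2, 1],
  [0, 0, 4.2, 0, 0, 1.2, 1],
  [0, 0, 4.9, 0, 0, 1.2, 1],
  [0, 0, 4.9, 0, 0, 1.2, 0.7],
  [0, 0, 4.9, 0, 0, 1.2, 0.4],
  [0, 0, 4.9, 0, 0, 1.2, 0],
  [0, 0, 4.9, 0, 0, 1.2, 0],
  [0, 0, 4.9, 0, 0, 1.2, 0],
  [0, 0, 4.9, 0, 0, 1.2, 0],
  [0, 0, 4.9, 0, 0, 1.2, 0],
], squeeze=15)

```text
time: 18.4
position: [561.2, 333.5, 19.1]
eef_rot: [-180.0, -0.1, 6.7]
ft_force: [0.3, -1.0, 3.1]
width: 61.3
finger_force: 15.0
```

Request:
move_arm([
  [0, 0, -1, 0, 0, 0, 0],
  [0, 0, -2.5, 0, 0, 0, 0],
  [0, 0, -5, 0, 0, 0, 0],
  [0, 0, -8.5, 0, 0, 0, 0],
  [0, 0, -12, 0, 0, 0, 0],
  [0, 0, -15.5, 0, 0, 0, 0],
  [0, 0, -19, 0, 0, 0, 0],
  [0, 0, -21, 0, 0, 0, 0],
  [0, 0, -21, 0, 0, 0, 0],
], squeeze=20)

```text
time: 19.15
position: [562.7, 334.7, 234.7]
eef_rot: [-179.7, -0.6, 6.7]
ft_force: [0.6, 0.8, -0.5]
width: 61.6
finger_force: 20.0
```

```bash
python3 - <<'E'
from h import *
go((518,93.3,230,96.8))
I,D=r.grab_frame('scene'); W=cloud('scene',D); X,Y,Z=W[...,0],W[...,1],W[...,2]
# inside floor check
m=(abs(Z-4)<4)&(np.hypot(X-523,Y-94)<60); print(m.sum(), np.median(W[m],0))
m=(abs(Z-60)<3)&(X>440)&(X<600)&(Y>0)&(Y<190)
m=cv2.morphologyEx(m.astype(np.uint8),cv2.MORPH_OPEN,np.ones((2,2)))>0
print(cv2.minAreaRect(W[m][:,:2].astype(np.float32)))
E
```

```text
t 19.15 pos [562.7 334.7 234.7] rot [-179.7   -0.6    6.7] F [ 0.6  0.8 -0.5] w 61.6 q6 113.0
(518, 93.3, 230, 96.8) shift [-7.26 23.46  0.29] turn [-0.3 -0.6 -0.1]
695 [497.97186524  98.35036753   4.48367467]
((534.1823120117188, 93.33592987060547), (149.46949768066406, 161.6424102783203), 7.12877082824707)
```

Request:
move_arm([
  [-0.7, 2.2, 0, 0, 0, 0, 0],
  [-1.4, 4.6, 0, 0, 0, 0, 0],
  [-2.3, 7.4, 0, 0, 0, 0, 0],
  [-3.3, 10.6, 0, 0, 0, 0, 0],
  [-4.3, 13.8, 0, 0, 0, 0, 0],
  [-5.3, 17, 0, 0, 0, 0, 0],
  [-6.2, 20, 0, 0, 0, 0, 0],
  [-6.8, 22.2, 0, 0, 0, 0, 0],
  [-7.1, 23.4, 0, 0, 0, 0, 0],
  [-7.1, 23.4, 0, 0, 0, 0, 0],
  [-7.1, 23.4, 0, 0, 0, 0, 0],
])

```text
time: 20.12
position: [517.1, 92.9, 227.2]
eef_rot: [-180.0, 0.1, 6.6]
ft_force: [0.3, 0.5, -1.0]
width: 61.4
finger_force: 20.0
```

```bash
python3 - <<'E'
from h import *
go((520,93.5,70,96.8),(520,93.5,24,96.8))
P=r.camera_params('wrist'); I,D=r.grab_frame('wrist'); cv2.imwrite('pics/w4.png',I[...,::-1])
E
```

```text
t 20.12 pos [517.1  92.9 227.2] rot [-1.8e+02  1.0e-01  6.6e+00] F [ 0.3  0.5 -1. ] w 61.4 q6 92.3
(520, 93.5, 70, 96.8) shift [ 3.200e-01 -1.000e-02  1.572e+01] turn [-0.   0.1 -0.2]
(520, 93.5, 24, 96.8) shift [ 3.300e-01 -1.000e-02  2.032e+01] turn [-0.   0.1 -0.2]
```

View pics/w4.png

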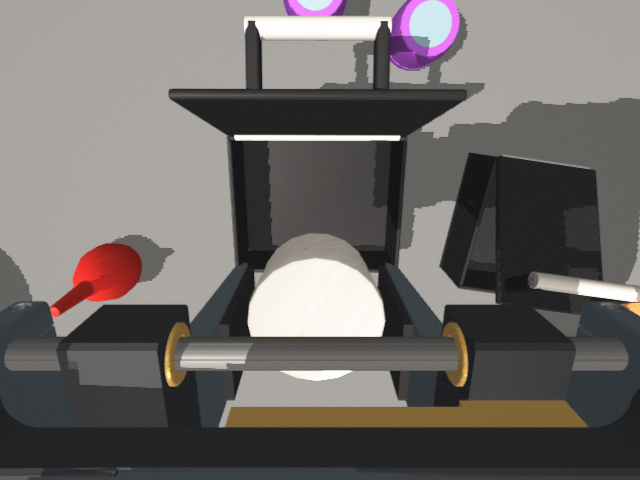

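The tin is centred between the box's side walls, with the open lid at (318,100). Before descending I'll check where the wrist camera sits relative to the lid.

```bash
python3 - <<'E'
from h import *
P=r.camera_params('wrist'); print(np.linalg.inv(np.array(P['extrinsics']))[:3,3].round()); go()
E
```

```text
[601. 103. 398.]
t 20.17 pos [517.4  93.5 227.5] rot [-1.8e+02  1.0e-01  6.7e+00] F [-0.1  0.6 -1.1] w 61.2 q6 92.2
```

The camera housing would come close to the lid's top edge (camera x 602, z 193 against lid edge x 610, z 188). I'll turn the gripper half a turn so the camera faces the robot.

Request:
move_arm([
  [0, 0, 0, 0, 0, -7, 0],
  [0, 0, 0, 0, 0, -14, 0],
  [0, 0, 0, 0, 0, -21, 0],
  [0, 0, 0, 0, 0, -28, 0],
  [0, 0, 0, 0, 0, -35, 0],
  [0, 0, 0, 0, 0, -42, 0],
  [0, 0, 0, 0, 0, -49, 0],
  [0, 0, 0, 0, 0, -56, 0],
  [0, 0, 0, 0, 0, -63, 0],
  [0, 0, 0, 0, 0, -70, 0],
  [0, 0, 0, 0, 0, -77, 0],
  [0, 0, 0, 0, 0, -84, 0],
])

```text
time: 21.17
position: [517.6, 94.5, 227.7]
eef_rot: [-180.0, -0.0, 91.2]
ft_force: [0.1, -0.1, -2.2]
width: 61.5
finger_force: 20.0
```

Request:
move_arm([
  [0, 0, 0, 0, 0, -7, 0],
  [0, 0, 0, 0, 0, -14, 0],
  [0, 0, 0, 0, 0, -21, 0],
  [0, 0, 0, 0, 0, -28, 0],
  [0, 0, 0, 0, 0, -35, 0],
  [0, 0, 0, 0, 0, -42, 0],
  [0, 0, 0, 0, 0, -49, 0],
  [0, 0, 0, 0, 0, -56, 0],
  [0, 0, 0, 0, 0, -63, 0],
  [0, 0, 0, 0, 0, -70, 0],
  [0, 0, 0, 0, 0, -77, 0],
  [0, 0, 0, 0, 0, -84, 0],
])

```text
time: 22.17
position: [517.6, 94.5, 227.7]
eef_rot: [180.0, -0.0, 175.2]
ft_force: [0.2, 0.1, -1.3]
width: 61.5
finger_force: 20.0
```

Request:
move_arm([
  [0, 0, 0, 0, 0, -6, 0],
  [0, 0, 0, 0, 0, -12, 0],
  [0, 0, 0, 0, 0, -12, 0],
  [0, 0, 0, 0, 0, -12, 0],
])

```text
time: 22.5
position: [517.6, 94.0, 227.8]
eef_rot: [180.0, -0.0, -173.4]
ft_force: [0.3, -0.2, -1.2]
width: 61.4
finger_force: 20.0
```

```bash
python3 - <<'E'
from h import *
go((520,93.5,80,96.8),(520,93.5,24,96.8))
E
```

```text
t 22.5 pos [517.6  94.  227.8] rot [ 180.    -0.  -173.4] F [ 0.3 -0.2 -1.2] w 61.4 q6 -87.6
(520, 93.5, 80, 96.8) shift [-0.24 -0.08 14.78] turn [ 0.  -0.  -0.2]
(520, 93.5, 24, 96.8) shift [-0.25 -0.08 20.38] turn [ 0.  -0.  -0.2]
```

Request:
move_arm([
  [-0.2, 0, 2, 0, 0, 0, 0],
  [-0.2, 0, 5, 0, 0, 0, 0],
  [-0.2, 0, 8, 0, 0, 0, 0],
  [-0.2, 0, 11, 0, 0, 0, 0],
  [-0.2, 0, 13.5, 0, 0, 0, 0],
  [-0.2, 0, 14.8, 0, 0, 0, 0],
  [-0.2, 0, 14.8, 0, 0, 0, 0],
  [-0.2, 0, 14.8, 0, 0, 0, 0],
])

```text
time: 23.17
position: [519.4, 93.4, 79.8]
eef_rot: [180.0, -0.1, -173.4]
ft_force: [-0.2, 0.2, -1.0]
width: 61.5
finger_force: 20.0
```

Request:
move_arm([
  [0, 0, 1, 0, 0, 0, 0],
  [0, 0, 2, 0, 0, 0, 0],
  [0, 0, 3, 0, 0, 0, 0],
  [0, 0, 4, 0, 0, 0, 0],
  [0, 0, 4.7, 0, 0, 0, 0],
  [0, 0, 5.2, 0, 0, 0, 0],
  [0, 0, 5.5, 0, 0, 0, 0],
  [0, 0, 5.5, 0, 0, 0, 0],
  [0, 0, 5.5, 0, 0, 0, 0],
])

```text
time: 23.92
position: [519.6, 92.9, 25.2]
eef_rot: [-180.0, 0.0, -173.3]
ft_force: [-0.8, -0.3, -1.3]
width: 61.7
finger_force: 20.0
```

Request:
move_arm([
  [0, 0, 0.1, 0, 0, 0, 0],
  [0, 0, 0.2, 0, 0, 0, 0],
  [0, 0, 0.2, 0, 0, 0, 0],
])

```text
time: 24.17
position: [519.6, 93.0, 23.4]
eef_rot: [-180.0, 0.0, -173.3]
ft_force: [-0.1, 0.1, -0.9]
width: 61.8
finger_force: 20.0
```

Request:
move_arm([
  [0, 0, 0.1, 0, 0, 0, 0],
  [0, 0, 0.1, 0, 0, 0, 0],
])

```text
time: 24.33
position: [519.7, 93.0, 23.1]
eef_rot: [-180.0, 0.0, -173.3]
ft_force: [-1.7, -0.5, 4.0]
width: 61.7
finger_force: 20.0
```

Request:
move_arm([
  [0, 0, 0.1, 0, 0, 0, 0],
  [0, 0, 0.1, 0, 0, 0, 0],
])

```text
time: 24.5
position: [519.8, 93.0, 23.0]
eef_rot: [-180.0, 0.1, -173.3]
ft_force: [-4.2, -0.8, 11.7]
width: 61.7
finger_force: 20.0
```

The tin is on the floor. I'll open modestly to about 77 mm and lift straight up.

Request:
move_arm([
  [0, 0, -0.1, 0, 0, 0, 0.5],
  [0, 0, -0.1, 0, 0, 0, 0.7],
  [0, 0, -0.1, 0, 0, 0, 0.7],
  [0, 0, -0.1, 0, 0, 0, 0.7],
  [0, 0, -1, 0, 0, 0, 0.7],
  [0, 0, -3, 0, 0, 0, 0.7],
  [0, 0, -6, 0, 0, 0, 0.7],
  [0, 0, -10, 0, 0, 0, 0.7],
  [0, 0, -14, 0, 0, 0, 0.7],
  [0, 0, -18, 0, 0, 0, 0.7],
  [0, 0, -22, 0, 0, 0, 0.7],
  [0, 0, -24, 0, 0, 0, 0.7],
])

```text
time: 25.5
position: [521.0, 93.2, 267.2]
eef_rot: [180.0, 0.5, -173.3]
ft_force: [1.5, 0.7, -0.4]
width: 77.5
finger_force: 0.0
```

```bash
python3 - <<'E'
from h import *
I,D=r.grab_frame('side'); cv2.imwrite('pics/side2.png',I[...,::-1]); W=cloud('side',D)
I,D=r.grab_frame('scene'); W=cloud('scene',D)
m=(abs(W[...,2]-48)<4)&(np.hypot(W[...,0]-520,W[...,1]-93)<45)&(I.min(2)>100)
print(m.sum(),np.median(W[m],0)); go()
E
```

```text
501 [519.7180713   87.33353161  48.4081304 ]
t 25.6 pos [521.6  93.3 266.5] rot [ 180.     0.6 -173.3] F [-1.  -0.4 -0.3] w 77.6 q6 -87.8
```

View pics/side2.png

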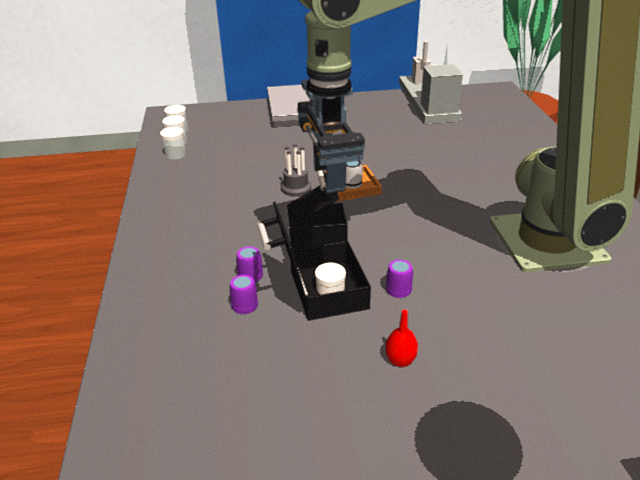

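The side view shows the tin upright in the wide box at (330,280), its top at 48 mm (4 mm floor plus 44 mm). The lid is open, the loupe is in the holder at (352,172), and the bystanders are unmoved.

```bash
python3 -c "
from bench import r
print(r.finish_job())"
```

```text
the job is handed in; nothing more can be done
None
```

The loupe is standing in the wooden holder, the wide lid is fully open at its stop, and the tin is upright on the wide compartment's floor; I handed the job in at about 25.6 s, with the blower, the stand and the narrow compartment left untouched.

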